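# Hang the shelf bracket on the slotted stand and lock it

### The arm

A 6-joint arm with a two-finger parallel gripper is mounted at the origin on a cart in front of the work surface, level with it; the furniture and walls round the work are solid. World frame = base frame: x ahead of the robot, y to its left, z up, the work surface at z = 0. Lengths are in mm, angles in rad, forces in N, time in s.
With the tool pointing down it reaches from about 350 to 775 mm from the base axis. Payload 7.3 kg.
Tool frame: the origin (TCP) lies at the very end of the fingers, on their centre line; the grasp point (between the pads) lies 19 mm behind it; x points along the fingers, z is the direction in which the jaws open and shut, and the axes are right-handed (so a half turn about x gives the same grasp; the last joint's range is limited). The gripper opens to 92 mm and grips with 3 to 60 N. Pads are 19 mm wide; open, the fingers measure 130 mm over their backs; the gripper's body (75 mm by 190 mm) begins 47 mm behind the grasp point.
Start: joints at [-1.477, 0.342, 1.524, -0, 1.275, -0.146], TCP at [124.713, -509.992, 226.741] pointing down, gripper open.
Joint ranges: [-2.53, 2.53], [-0.77, 2.02], [0.04, 2.7], [-1, 4.14], [0.28, 2.66], [-3.11, 3.11]. Speed limits (rad/s): [2.57, 2.57, 3.14, 3.14, 3.14, 3.14].

### API

Orientations are given as [roll, pitch, yaw] about the fixed x, y, z axes, in that order (R = Rz(yaw) Ry(pitch) Rx(roll)).
In Python, from plant import * gives the robot as it stands.
- The arm moves only by the shell command python3 -m creep 'ROWS'. ROWS is JSON, a list of rows, each an object of numbers: "tx", "ty", "tz": the shift along the tool's x, y, z in cm; "wx", "wy", "wz": the turn, a rotation vector about the tool's x, y, z in rad; "gripper": the closure, from -1 (fully open) to 1 (shut). A call has 1 to 8 rows; each row is the pose to reach, as a shift and turn from the pose commanded when the call began, along the tool's axes at that moment; what a row does not reach only later rows make up. A row lasts 1/12 s, in which the tool goes at most 41.7 mm and 7.16 degrees, less where a joint would pass 70% of its speed; a pose out of reach is approached as far as the arm can. A call with a gripper value outside its range is refused whole. The fingers move at their own pace and stop on an object; the grip force is fixed at half the most. Time passes only in rows, so rows that repeat a pose let the fingers close. It gives the time, the measured TCP pose, the force and the opening at its end, in the units of the state.
- get_obs(): the state, without advancing time (a new reading comes with each control period).
- capture(name): name is "scene" or "top" or "wrist"; returns a dict with "frame" (384x512x3 uint8, red, green, blue), "z_map" (384x512 float32, mm along the optical axis (not along the pixel's ray), 0 where there is no reading), "vertical_fov" (degrees; the focal length in pixels is half the picture's height over the tangent of half this angle, whatever the lens; pixels are square), "cx", "cy" (the principal point, pixels), "xyz" and "rotation" of the camera in the world. Camera axes: x right, y down, z forward; pixel columns grow to the right and rows downward; lengths in mm; the calibration is good to about 2 mm. A picture is of the moment at which its call begins.
- close_job(): hands the job in, once; it reports no verdict.
The state is a dict: "time": time; "joint_positions": joint angles; "dq": joint speeds; "tau": joint torques, N m; "tool_pos": TCP position; "tcp_rot": TCP orientation; "contact_force": force on the tool from outside, world axes, zero at the start; "moment": the same for the moment, N m; "grip_width": finger opening in mm.
Only numpy, scipy, OpenCV 4.12 (cv2) and the standard library are available. Lean on these libraries where they do the work, as an engineer would, in place of code of your own. Each camera call takes 0.05 s, during which the arm holds its last target.

### The job

Hang the small shelf bracket on the slotted stand: hook its two claws into the upper pair of slots, then press it down, firmly but without forcing it (1.5 kg of push is plenty, 3.5 kg breaks the catch), until its tongue is home under the spring catch and it stays there level and locked. Let go of it, and leave the tape roll, the timer and the beaker where they stand.

Things in the scene. Friction and masses are not known exactly. Their poses are not given: they have to be found in the camera images.
- stand: Fixed stand: dark steel base plate 115 x 140 x 10 mm with two aluminium channel uprights, 170 mm tall, 30 mm wide, centred at y = -35 and +35 mm. Origin: on the base's underside, 45 mm behind its front edge, z up; the slotted front faces -x. The front walls of the uprights are 4 mm thick with their front faces at x = +20 mm, hollow for 25 mm behind. Two slots in each wall, one above the other.
- slots_mid (a point): On the stand, midway between its two upper slots, on the uprights' front face, at the height of the slots' lower edges (x 20, y 0, z 107 mm in the stand's frame). The upper slots are at y = -35 and +35 mm, 10 mm wide, open from z = 107 to 163 mm. (The lower slots, not wanted: z = 41 to 97 mm.)
- catch_mid (a point): On the stand (x 20, y 0, z 81 mm): the nominal place of the black catch between the uprights, behind their front faces: a rigid flat seat with a spring pawl over it, 6.5 mm above the seat. The catch is clamped by hand up to 10 mm higher or lower than this point, different each time and not in the readings: it must be felt. The seat (plastic, rigid) breaks if loaded with over 35 N.
- bracket: Loose grey metal shelf bracket, about 0.35 kg, starts upright on the bench. Origin: centre of its underside; z up, x towards its back. Shelf plate 110 (x) x 100 (y) x 5 mm, lip 10 mm high at the front. Back plate 56 mm high, 100 mm wide, rear face at x = +55 mm. Seated on the stand, in the stand's frame: origin at x = -35, y = 0, z = 75 mm give or take 10 (by the catch), axes parallel to the stand's.
- web_top (a point): On the bracket (x 30, y 0, z 102 mm): top edge of its upright centre web, the place to hold it and to press it down: a plate 12 mm thick in y, from x = 10 to 50 mm, up to z = 102 mm (a lower part, 29 mm high, runs forward to x = -34 mm). Pressing farther forward pries at the claws.
- claws_mid (a point): On the bracket, midway between its two steel claws (x 55, y 0, z 44 mm). Claws at y = -35 and +35 mm, 6 mm wide: neck x 55 to 65, z 44 to 52 mm, with a lip hanging from its end, x 60.5 to 65.5, down to z = 12 mm. They go straight into the upper slots with the bracket's origin 102 to 110 mm above the stand's, until the back plate meets the uprights, then down: the lips go behind the walls.
- tongue (a point): On the bracket: end of the underside of its steel tongue (x 65, y 0, z 6 mm), 10 mm long, 24 mm wide, 5 mm thick, behind the back plate. Going down it meets the pawl's slope about 15 mm above the seat, pushes the pawl back (4 to 9 N), clears it 1.5 mm above the seat; the pawl snaps out over it and it rests on the seat, which stops it firmly.
- pawl (a joint): Slide of the spring pawl in the stand's catch, m: 0 = fully out (rest, and again when it has snapped out over the tongue), up to 0.009 = pushed back. Passing the tongue pushes it back about 4 mm.
- tape_roll: Bystander: roll of lab tape lying flat, 85 mm across, 19 mm high; origin at the centre of its underside.
- timer: Bystander: bench timer 70 x 62 x 21 mm; origin at the centre of its underside.
- beaker: Bystander: white plastic beaker, 70 x 78 mm, 88 mm high; origin at the centre of its underside.

How it is judged (in metres and radians):
At the end, for the whole second after the job is handed in: The bracket hangs in the upper slots, at rest, level and square to the stand (0.1 rad), against the uprights (origin at x = -39.5 to -32 mm, |y| < 5 mm, z = 62 to 89 mm in its frame), the tongue within 2.5 mm of the seat and the pawl out again over it (less than 1.2 mm from rest) (x of bracket in the frame of stand between -0.0395 and -0.032 m and y of bracket in the frame of stand between -0.005 and 0.005 m and angle between the z axis of bracket and the z axis of stand, either way round below 0.1 rad and angle between the x axis of bracket and the x axis of stand, either way round below 0.1 rad and value of joint pawl below 0.0012 m and linear speed of bracket below 0.02 m/s and z of bracket in the frame of stand between 0.062 and 0.089 m and z of catch_c0 in the frame of bracket above -0.0025 m); the robot touches nothing.
It fails at once if the catch is overloaded: the bracket presses on its seat with more than 35 N (contact force between bracket and catch_c0 above 35 N).
It fails at once if the tape roll is moved more than 30 mm (distance of tape_roll from where it was at the start of the episode above 0.03 m).
It fails at once if the timer is moved more than 30 mm (distance of timer from where it was at the start of the episode above 0.03 m).
It fails at once if the beaker is moved more than 30 mm or tipped (distance of beaker from where it was at the start of the episode above 0.03 m or angle between beaker's own z axis and vertical above 0.5 rad).
It also fails if it takes over 48 s, if anything falls off the work surface, if the arm or the gripper's body presses on something with over 40 N, if the wrist force passes 120 N, or if a joint passes its speed limit or range.

## Working session

There is one attempt and no reset: what is moved stays moved. The work goes in short steps, Python scripts to look and compute and a shell command to move; the robot and the scene stay as the last step left them, time stands still between calls to the robot, and variables do not carry over. Pictures are saved under pics/ and viewed, and the job is handed in when it is done.

```bash
ls; mkdir -p pics; python3 - <<'E'
from plant import *
import cv2,pickle
print(get_obs())
for n in("scene","top","wrist"):
    c=capture(n); cv2.imwrite(f"pics/{n}0.png",c["frame"][:,:,::-1]); pickle.dump(c,open(f"{n}0.pkl","wb"))
    print(n,c["vertical_fov"],c["cx"],c["cy"],c["xyz"],c["rotation"])
E
```

```text
pics
{'time': 0.0, 'joint_positions': array([-1.47696331e+00,  3.42715356e-01,  1.52503787e+00, -2.70241216e-05,
        1.27540696e+00, -1.46015057e-01]), 'dq': array([-4.57038532e-04, -1.45376578e-03,  1.50566477e-05,  6.21581627e-05,
       -2.69293810e-05, -1.53511614e-03]), 'tau': array([ 2.40490772e-03, -4.31228650e+01, -2.44224858e+01,  7.18606822e-02,
        5.59013046e-02, -1.27049298e-04]), 'tool_pos': array([ 124.68238324, -509.54612564,  226.04151698]), 'tcp_rot': array([3.01206143, 1.56922858, 1.68112106]), 'contact_force': array([-0.30539843, -0.23960387, -0.31962585]), 'moment': array([-0.03125833, -0.00563421,  0.04140631]), 'grip_width': 91.8226930981158}
scene 57.588933490984346 255.89891632513215 197.46430498300998 [163.23391022 819.91112058 840.54735032] [-2.31836765e+00  4.18477829e-04 -2.55595045e+00]
top 54.548920125849754 258.70045459156955 193.01674238443093 [ 497.65863069  174.45587826 1101.50667795] [-3.02351137e+00  1.43794597e-03 -1.58662613e+00]
wrist 68.07494773443106 257.2608749088419 192.65946712760396 [ 188.86903663 -494.05949135  383.64412515] [ 2.89209876e+00  1.55010552e-03 -1.33056667e+00]
```

View pics/top0.png

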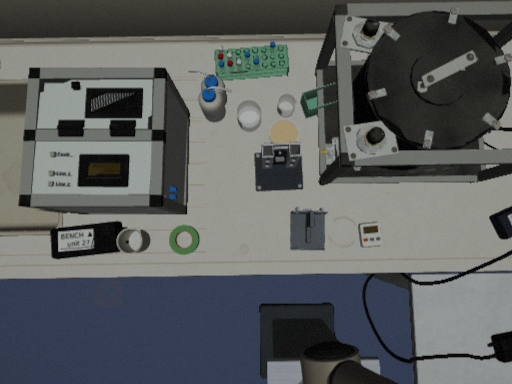

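View pics/scene0.png

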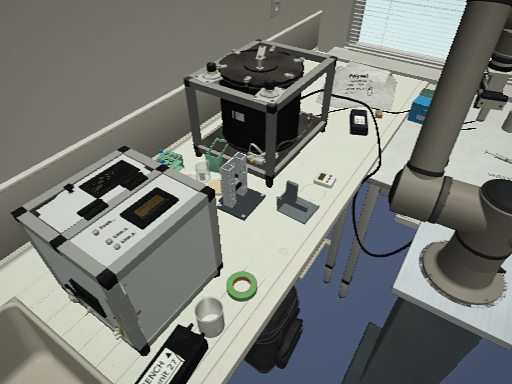

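```bash
cat > h.py <<'E'
import numpy as np,pickle,cv2
from scipy.spatial.transform import Rotation as R
def cloud(c):
    z=c["z_map"].astype(float);H,W=z.shape
    f=H/2/np.tan(np.radians(c["vertical_fov"])/2)
    u,v=np.meshgrid(np.arange(W),np.arange(H))
    p=np.stack([(u-c["cx"])*z/f,(v-c["cy"])*z/f,z],-1)
    w=p@R.from_euler("xyz",c["rotation"]).as_matrix().T+c["xyz"]
    w[z==0]=np.nan
    return w
def load(n): return pickle.load(open(n+".pkl","rb"))
def crop(c,x0,y0,x1,y1,k,name):
    im=c["frame"][y0:y1,x0:x1,::-1]
    cv2.imwrite(name,cv2.resize(im,None,fx=k,fy=k,interpolation=cv2.INTER_CUBIC))
E
python3 - <<'E'
from h import *
c=load("top0");w=cloud(c)
crop(c,240,130,390,260,5,"pics/topc.png")
s=load("scene0");crop(s,190,140,350,250,5,"pics/scenec.png")
for p in [(270,183),(308,245),(308,225),(340,250),(183,240),(371,234),(131,240)]: print(p,w[p[1],p[0]].round(1))
# heights map
for y in range(134,260,3): print(y,' '.join('%4d'%(w[y,x,2] if w[y,x,2]==w[y,x,2] else -1) for x in range(250,386,4)))
E
```

```text
(270, 183) [655.6 140.2  16.2]
(308, 245) [472.9  33.1   8.2]
(308, 225) [528.9  39.8  73.3]
(340, 250) [456.7 -61.5  -1.9]
(183, 240) [493.  398.2   0.6]
(371, 234) [ 501.7 -148.7   18. ]
(131, 240) [495.5 548.2   8.3]
134    0    0    2   -1   -1   15   17   12   16   17   17   17   10    0    1    2    0   42   59   60   64   60  301  327  329  329  330  336  339  348  372  373  375  374
137    2   -1    0    0   -1   17   17   18   16   16   15   13   -6    0    0    0    0   38   57   64   57   88  299  329  331  329  330  334  338  353  372  373  373  371
140    3    3   -1    0    2   17   15   14   16   17   17   14    0   -1   -2    1    0   36   58   63   61   89  141  329  329  331  329  340  338  347  366  372  374  374
143   -2    3    0    0    2   -1  163  162  162  162  162  161  162    0    1    1    1   35   56   63   73   71  139  329  327  329  330  338  340  342  355  362  349  337
146   -1   -1    2  169  169  167  152  152  150  148  155  156  157   -1    2    1   -3   32   60   97   96   62  138  327  330  329  329  336  335  338  340  343  337  337
149    3  
[... 5727 characters left out ...]
   0
248    1    2    0    3    3   -2    0    4   -3   -2    4    1    4    6    5    5    0    5    3    2   -1   -5    2    2    3   -3   -1    2    1    2    1    1   -1    3
251    0    0    3    4    0    0    3   -2    2    1    3   -1    2    0    0    1    0    2    0    0   -1   -1    3    1   -3    0    2    2    3    0    0    0   -3    2
254   -1   -2    2   -1    2    1    1    0    0   -2    0    2    0    1    0   -1    1   -2   -1    1    1   -2    1    0    2    1    2    0    0   -4   -1    0   -2   -2
257    2    5    0    0    1   -1   -1   -2    0    2   -1    1    2   -3    0    1    1   -1   -2   -1    1    0    2    0   -1    1    2    0    1   -3    0    0   -1   -2
```

View pics/topc.png

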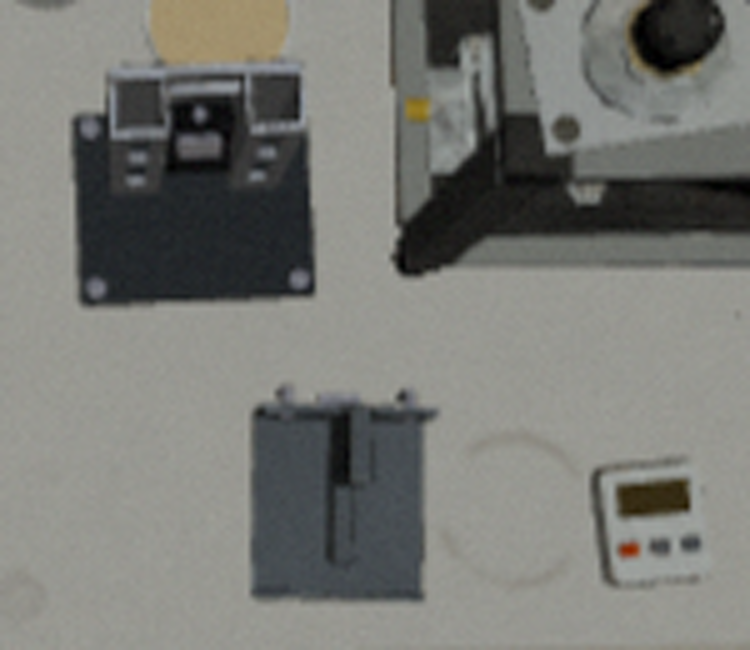

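View pics/scenec.png

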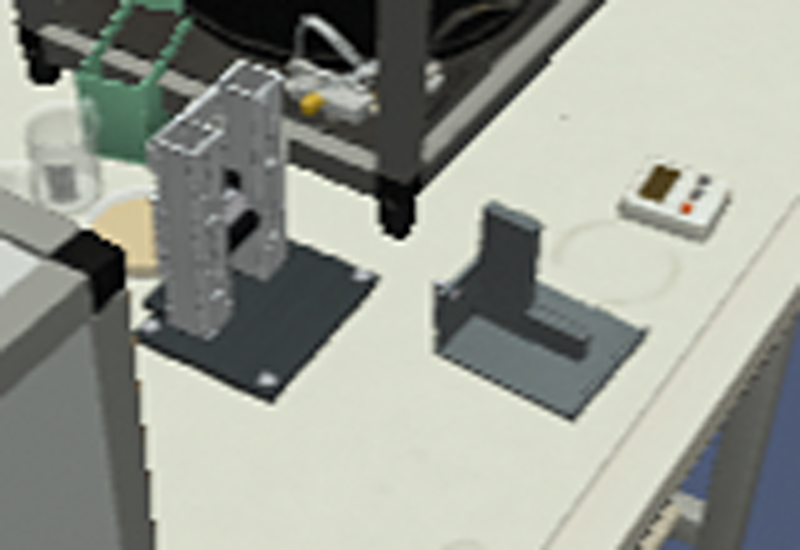

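```bash
cat > fit.py <<'E'
from h import *
c=load("top0");w=cloud(c)
v,u=np.mgrid[0:384,0:512]
def rect(m,name):
    p=w[m][:,:2].astype(np.float32)
    r=cv2.minAreaRect(p); print(name,len(p),"centre",np.round(r[0],1),"size",np.round(r[1],1),"ang",round(r[2],2),"mean",p.mean(0).round(1),"min",p.min(0).round(1),"max",p.max(0).round(1))
Z=w[...,2]
g=c["frame"].astype(int)
dark=g.sum(2)<220
rect((u>250)&(u<306)&(v>160)&(v<196)&dark&(Z>5)&(Z<17),"base")
rect((u>250)&(u<306)&(v>140)&(v<170)&(Z>163)&(Z<178),"uptops")
rect((u>285)&(u<330)&(v>205)&(v<255)&(Z>94)&(Z<110),"web")
rect((u>285)&(u<330)&(v>205)&(v<255)&(Z>22)&(Z<32),"weblow")
rect((u>285)&(u<330)&(v>205)&(v<225)&(Z>47)&(Z<64),"backtop")
gray=(np.abs(g-[70,80,85]).sum(2)<60)
rect((u>285)&(u<330)&(v>205)&(v<253)&gray&(Z>-4)&(Z<14),"plate")
rect((u>310)&(u<345)&(v>130)&(v<190)&(Z>150),"frameL")
rect((u>150)&(u<195)&(v>60)&(v<220)&(Z>20),"boxR")
E
python3 fit.py; python3 - <<'E'
from h import *
s=load("scene0");w=cloud(s)
c=load("wrist0");crop(c,0,0,512,384,1.5,"pics/wrist0b.png")
E
```

```text
base 1111 centre [679.  114.4] size [139.5  87.8] ang 89.19 mean [674.7 115.7] min [635.7  44.9] max [723.8 184. ]
uptops 173 centre [719.  115.5] size [39.1 98.2] ang 1.2 mean [719.2 116.2] min [698.4  66.5] max [738.2 164.2]
web 65 centre [543.9  34.5] size [10.5 37.7] ang 87.1 mean [543.5  34.1] min [525.1  28.5] max [562.9  40.1]
weblow 76 centre [544.   44.6] size [ 86. 102.] ang 58.34 mean [516.5  35.2] min [481.8 -16.4] max [576.8  82. ]
backtop 90 centre [554.9  32.4] size [98.8 45.3] ang 88.98 mean [564.7  33.3] min [532.3 -17.2] max [578.1  81.6]
plate 1002 centre [521.3  34. ] size [101.  120.3] ang 89.18 mean [509.3  35.6] min [460.4 -16.2] max [581.8  85.3]
frameL 450 centre [684.5  -4.7] size [83.2 25.3] ang 12.98 mean [669.2  -5.8] min [646.5 -26.4] max [7.267e+02 4.000e-01]
boxR 5011 centre [743.6 384. ] size [103.4 386.6] ang 76.59 mean [714.8 385.4] min [564.9 336.2] max [935.4 479.1]
```

View pics/wrist0b.png

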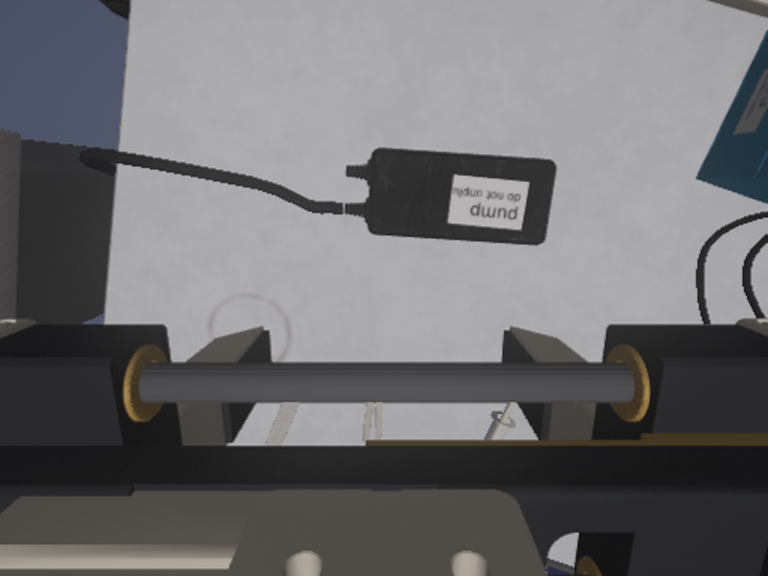

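```bash
cat >> h.py <<'E'
def plan(target,yaw,zs=1,nom=None):
    """target TCP world mm, tool down, tool z = zs*(Y rotated by yaw). prints shift cm and rotvec in current tool axes"""
    from plant import get_obs
    o=get_obs();R0=R.from_euler("xyz",o["tcp_rot"]);M=R0.as_matrix()
    z=zs*np.array([-np.sin(yaw),np.cos(yaw),0]);x=np.array([0,0,-1.]);y=np.cross(z,x)
    T=np.stack([x,y,z],1)
    print("tool axes cols\n",M.round(3))
    print("t cm",(M.T@(np.array(target)-o["tool_pos"])/10).round(3),"w",(R.from_matrix(M.T@T)).as_rotvec().round(4),"dist",np.linalg.norm(np.array(target)-o["tool_pos"]).round(1))
def st():
    from plant import get_obs
    o=get_obs();print("t",round(o["time"],2),"pos",o["tool_pos"].round(1),"rot",o["tcp_rot"].round(4),"F",o["contact_force"].round(1),"M",o["moment"].round(2),"w",round(o["grip_width"],1),"q",o["joint_positions"].round(3))
E
python3 -c "
from h import *
plan([505,34,260],-0.01,1);plan([505,34,260],-0.01,-1)
from plant import *
o=get_obs();M=R.from_euler('xyz',o['tcp_rot']).as_matrix();c=load('wrist0')
print('cam in tool',M.T@(c['xyz']-o['tool_pos']));print((M.T@R.from_euler('xyz',c['rotation']).as_matrix()).round(3))
"
```

```text
tool axes cols
 [[-0.     0.971  0.238]
 [ 0.001  0.238 -0.971]
 [-1.     0.    -0.001]]
t cm [ -3.321  49.856 -43.783] w [-2.8918e+00  1.0000e-04 -1.7000e-03] dist 664.3
tool axes cols
 [[-0.     0.971  0.238]
 [ 0.001  0.238 -0.971]
 [-1.     0.    -0.001]]
t cm [ -3.321  49.856 -43.783] w [ 0.2498 -0.0012 -0.    ] dist 664.3
cam in tool [-1.57424604e+02  6.60776094e+01 -9.79597027e-02]
[[ 0.    -0.247  0.969]
 [ 0.    -0.969 -0.247]
 [ 1.     0.001 -0.   ]]
```

```bash
python3 -m creep '[{"tx":-8,"ty":25,"tz":-22,"wx":0.25},{"tx":-8,"ty":25,"tz":-22,"wx":0.25},{"tx":-8,"ty":25,"tz":-22,"wx":0.25},{"tx":-8,"ty":25,"tz":-22,"wx":0.25},{"tx":-8,"ty":25,"tz":-22,"wx":0.25},{"tx":-8,"ty":25,"tz":-22,"wx":0.25},{"tx":-8,"ty":25,"tz":-22,"wx":0.25},{"tx":-8,"ty":25,"tz":-22,"wx":0.25}]'; python3 -c "
from h import *
st();plan([480,60,320],0,-1)"
```

```text
t 0.15 pos [ 124.7 -509.7  226.2] rot [2.9826 1.5696 1.6516] F [-1.1  0.2 -0.5] M [ 0.02 -0.03  0.01] w 91.9 q [-1.477  0.343  1.525  0.     1.275 -0.146]
tool axes cols
 [[-0.     0.971  0.238]
 [ 0.001  0.238 -0.971]
 [-1.     0.    -0.001]]
t cm [ -9.317  48.046 -46.909] w [ 0.2398 -0.0011 -0.    ] dist 677.9validation failed for argument at $[0]...
```

```bash
python3 -m creep '[{"tx":-1.0,"ty":0.0,"tz":0.0,"wx":0.0,"wy":0.0,"wz":0.0,"gripper":-1.0}]'; echo; python3 -m creep --help | head -30; python3 -m creep '[{"tx":-1.5,"gripper":-1}]'
```

```text
time: 0.23
tool_pos: [124.6, -508.8, 235.0]
tcp_rot: [2.999, 1.566, 1.668]
contact_force: [-0.1, -0.6, 0.3]
grip_width: 91.7
invalid input: not JSON, or not a number
validation failed for argument at $[0]...
```

```bash
python3 -m creep '[{"tx":-8,"ty":25,"tz":-22,"wx":0.25,"wy":0,"wz":0,"gripper":-1},{"tx":-8,"ty":25,"tz":-22,"wx":0.25,"wy":0,"wz":0,"gripper":-1},{"tx":-8,"ty":25,"tz":-22,"wx":0.25,"wy":0,"wz":0,"gripper":-1},{"tx":-8,"ty":25,"tz":-22,"wx":0.25,"wy":0,"wz":0,"gripper":-1},{"tx":-8,"ty":25,"tz":-22,"wx":0.25,"wy":0,"wz":0,"gripper":-1},{"tx":-8,"ty":25,"tz":-22,"wx":0.25,"wy":0,"wz":0,"gripper":-1},{"tx":-8,"ty":25,"tz":-22,"wx":0.25,"wy":0,"wz":0,"gripper":-1},{"tx":-8,"ty":25,"tz":-22,"wx":0.25,"wy":0,"wz":0,"gripper":-1}]'; python3 -c "
from h import *
st();plan([480,60,320],0,-1)"
```

```text
time: 0.9
tool_pos: [310.6, -242.7, 315.9]
tcp_rot: [0.734, 1.569, -0.848]
contact_force: [1.8, -0.2, -0.4]
grip_width: 91.8
t 0.9 pos [ 310.6 -242.7  315.9] rot [ 0.7335  1.5694 -0.848 ] F [ 1.8 -0.2 -0.4] M [ 0.02 -0.04 -0.  ] w 91.8 q [-0.858  0.031  1.668  0.     1.441  0.723]
tool axes cols
 [[ 0.001  1.    -0.011]
 [-0.001 -0.011 -1.   ]
 [-1.     0.001  0.001]]
t cm [ -0.428  16.611 -30.445] w [-0.0107  0.001  -0.0009] dist 346.8
```

```bash
python3 -m creep '[{"tx":-0.5,"ty":16.6,"tz":-30.4,"wx":-0.011,"wy":0,"wz":0,"gripper":-1},{"tx":-0.5,"ty":16.6,"tz":-30.4,"wx":-0.011,"wy":0,"wz":0,"gripper":-1},{"tx":-0.5,"ty":16.6,"tz":-30.4,"wx":-0.011,"wy":0,"wz":0,"gripper":-1},{"tx":-0.5,"ty":16.6,"tz":-30.4,"wx":-0.011,"wy":0,"wz":0,"gripper":-1},{"tx":-0.5,"ty":16.6,"tz":-30.4,"wx":-0.011,"wy":0,"wz":0,"gripper":-1},{"tx":-0.5,"ty":16.6,"tz":-30.4,"wx":-0.011,"wy":0,"wz":0,"gripper":-1},{"tx":-0.5,"ty":16.6,"tz":-30.4,"wx":-0.011,"wy":0,"wz":0,"gripper":-1},{"tx":-0.5,"ty":16.6,"tz":-30.4,"wx":-0.011,"wy":0,"wz":0,"gripper":-1}]'
python3 -m creep '[{"tx":0,"ty":0,"tz":-1,"wx":0,"wy":0,"wz":0,"gripper":-1},{"tx":0,"ty":0,"tz":-1,"wx":0,"wy":0,"wz":0,"gripper":-1}]'
python3 -c "
from h import *
from plant import *
st();c=capture('wrist');pickle.dump(c,open('wrist1.pkl','wb'));crop(c,0,0,512,384,1.5,'pics/wrist1.png');print(c['xyz'],c['rotation'])"
```

```text
time: 1.57
tool_pos: [473.3, 48.7, 320.3]
tcp_rot: [1.305, 1.57, -0.264]
contact_force: [0.8, -1.2, -0.2]
grip_width: 91.7
time: 1.73
tool_pos: [473.0, 59.0, 319.4]
tcp_rot: [-2.301, 1.57, 2.417]
contact_force: [-0.2, 0.3, -0.2]
grip_width: 91.9
t 1.73 pos [473.   59.  319.4] rot [-2.3007  1.5701  2.417 ] F [-0.2  0.3 -0.2] M [-0.01  0.02 -0.01] w 91.9 q [-0.037  0.193  1.472  0.     1.477  1.528]
[539.10534476  59.3023599  476.91303308] [ 2.89137615e+00  8.91405317e-04 -1.56506023e+00]
```

View pics/wrist1.png

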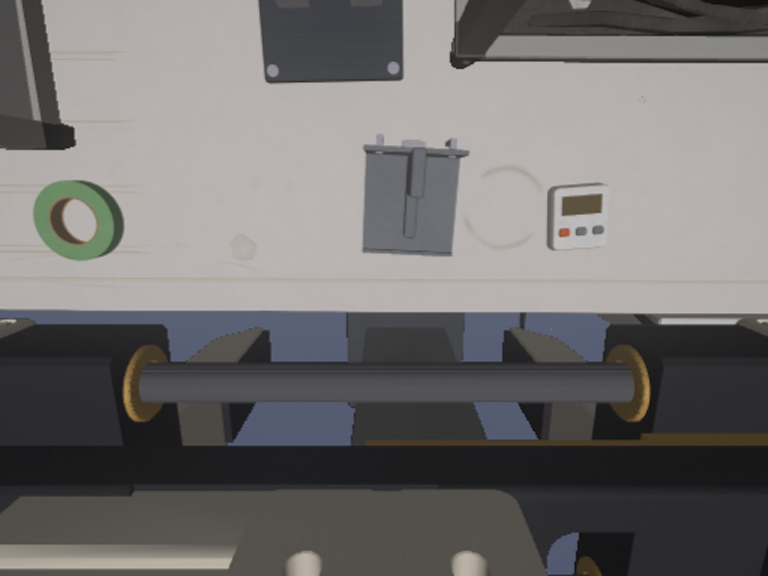

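```bash
python3 -c "
from h import *
c=load('wrist1');crop(c,232,85,322,175,8,'pics/w1b.png');crop(c,165,0,285,60,6,'pics/w1s.png')"
```

```text
(no output)
```

View pics/w1b.png

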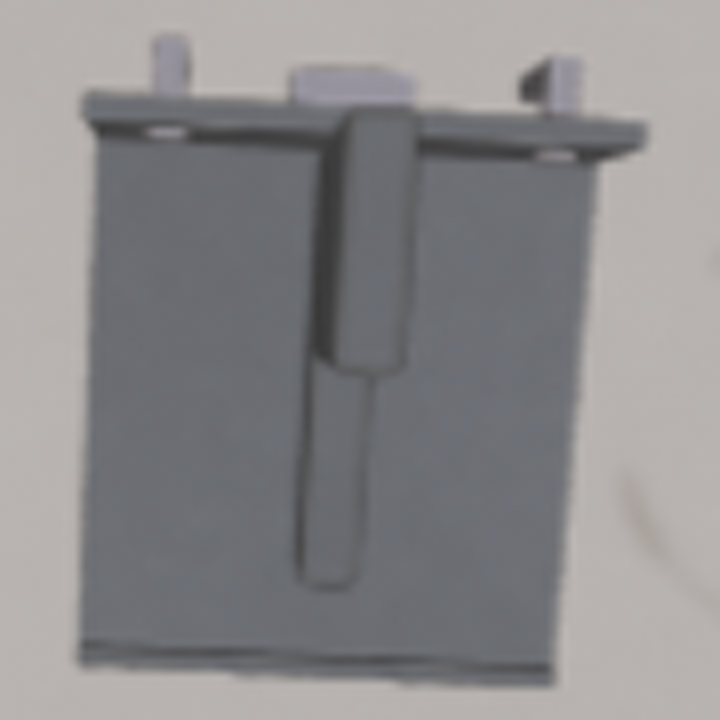

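View pics/w1s.png

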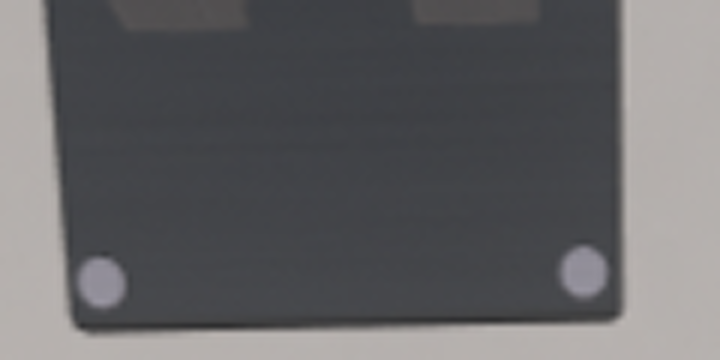

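```bash
cat >> h.py <<'E'
def ray(c,px,z):
    f=192/np.tan(np.radians(c["vertical_fov"])/2)
    px=np.atleast_2d(px).astype(float)
    d=np.c_[(px[:,0]-c["cx"])/f,(px[:,1]-c["cy"])/f,np.ones(len(px))]@R.from_euler("xyz",c["rotation"]).as_matrix().T
    return c["xyz"]+d*((z-c["xyz"][2])/d[:,2])[:,None]
def cp(p,x0,y0,k): return (np.atleast_2d(p)+.5)/k-.5+[x0,y0]
def ang(a,b): d=b-a; return np.degrees(np.arctan2(d[1],d[0])).round(2)
E
python3 - <<'E'
from h import *
c=load('wrist1')
B=lambda p,z: ray(c,cp(p,232,85,8),z)
web=B([(350,107),(417,107),(335,367),(405,374)],102);print("web",web.round(1))
print("web centre",web.mean(0).round(1),"ang",ang(web[2],web[0]),ang(web[3],web[1]))
bt=B([(85,92),(648,122)],56);print("back top",bt.round(1),ang(bt[1],bt[0])-90)
fr=B([(80,665),(553,685)],0);print("front",fr.round(1),ang(fr[1],fr[0])-90)
sd=B([(98,170),(82,630)],5);print("side L",sd.round(1),ang(sd[1],sd[0]));sd=B([(592,180),(556,640)],5);print("side R",sd.round(1),ang(sd[1],sd[0]))
S=lambda p,z: ray(c,cp(p,165,0,6),z)
s=S([(75,330),(622,320)],10);print("base front",s.round(1),ang(s[1],s[0])-90,s.mean(0))
s=S([(102,282),(584,272)],12);print("screws",s.round(1),ang(s[1],s[0])-90,s.mean(0))
s=S([(50,50),(70,280)],10);print(ang(s[1],s[0]));s=S([(618,50),(622,280)],10);print(ang(s[1],s[0]))
E
```

```text
web [[566.1  37.1 102. ]
 [566.1  26.6 102. ]
 [526.2  38.7 102. ]
 [525.2  27.4 102. ]]
web centre [545.9  32.5 102. ] ang -2.24 -1.06
back top [[571.6  81.1  56. ]
 [567.2 -18.2  56. ]] -2.569999999999993
front [[460.7  85.9   0. ]
 [457.  -14.4   0. ]] -2.1099999999999994
side L [[560.8  81.2   5. ]
 [468.9  85.1   5. ]] -2.42
side R [[559.5 -17.    5. ]
 [467.4 -13.9   5. ]] -1.94
base front [[634.  181.2  10. ]
 [637.1  43.7  10. ]] 1.2800000000000011 [635.57003704 112.47217729  10.        ]
screws [[644.6 173.3  12. ]
 [647.6  53.4  12. ]] 1.4000000000000057 [646.09788972 113.33645187  12.        ]
1.75
1.97
```

```bash
python3 -m creep '[{"tx":1,"ty":6,"tz":-5.5,"wx":0,"wy":0,"wz":0,"gripper":-1},{"tx":1,"ty":6,"tz":-5.5,"wx":0,"wy":0,"wz":0,"gripper":-1},{"tx":1,"ty":6,"tz":-5.5,"wx":0,"wy":0,"wz":0,"gripper":-1},{"tx":1,"ty":6,"tz":-5.5,"wx":0,"wy":0,"wz":0,"gripper":-1}]'
python3 -c "
from h import *
from plant import *
st();c=capture('wrist');pickle.dump(c,open('wrist2.pkl','wb'));crop(c,0,0,512,384,1.5,'pics/wrist2.png');print(c['xyz'],c['rotation'])"
```

```text
time: 2.12
tool_pos: [532.9, 110.6, 308.3]
tcp_rot: [-1.236, 1.568, -2.806]
contact_force: [-0.4, -1.0, 0.4]
grip_width: 91.8
t 2.12 pos [532.9 110.6 308.3] rot [-1.2358  1.5682 -2.8059] F [-0.4 -1.   0.4] M [-0.04  0.08  0.03] w 91.8 q [ 6.400e-02  3.320e-01  1.315e+00 -1.000e-03  1.497e+00  1.634e+00]
[599.39412491 110.7944846  465.63008817] [ 2.88942435e+00 -3.86317740e-04 -1.56967123e+00]
```

View pics/wrist2.png

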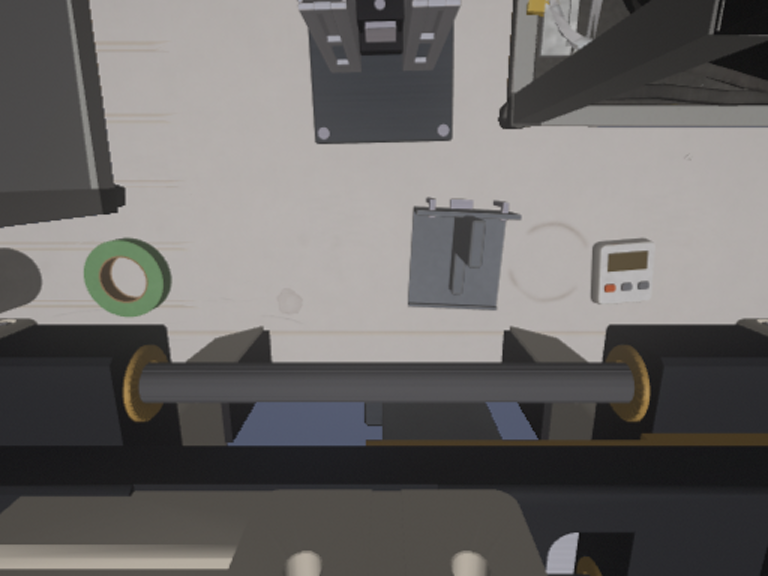

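```bash
python3 -c "
from h import *
c=load('wrist2');crop(c,195,0,315,100,6,'pics/w2s.png')"
```

```text
(no output)
```

View pics/w2s.png

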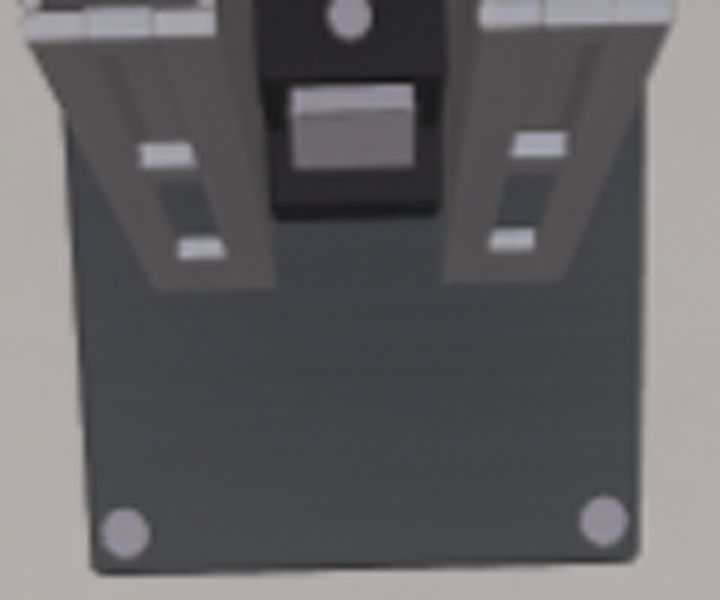

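```bash
python3 - <<'E'
from h import *
c=load('wrist2')
S=lambda p,z: ray(c,cp(p,195,0,6),z)
for n,p,z in [("base front",[(93,573),(638,560)],10),("up slot",[(169,168),(540,158)],107),("lo slot",[(203.5,257.5),(512,249.5)],41),("top edge outer",[(30,40),(673,22)],170),("foot outer",[(157,291),(562,281)],10),("foot inner",[(275,289),(443,284)],10),("screws",[(125,532),(604,520)],12)]:
    s=S(p,z);print(n,s[:,:2].round(1).tolist(),"w",np.linalg.norm(s[0]-s[1]).round(1),"yaw",ang(s[1],s[0])-90,"mid",s.mean(0).round(1))
E
```

```text
base front [[635.2, 182.4], [638.4, 44.4]] w 138.1 yaw 1.3599999999999994 mid [636.8 113.4  10. ]
up slot [[700.1, 149.9], [701.9, 79.8]] w 70.1 yaw 1.4599999999999937 mid [701.  114.9 107. ]
lo slot [[700.5, 149.8], [702.2, 80.0]] w 69.8 yaw 1.4200000000000017 mid [701.4 114.9  41. ]
top edge outer [[700.0, 163.8], [702.6, 65.4]] w 98.4 yaw 1.4899999999999949 mid [701.3 114.6 170. ]
foot outer [[700.4, 164.2], [702.8, 65.4]] w 98.7 yaw 1.3599999999999994 mid [701.6 114.8  10. ]
foot inner [[700.9, 135.4], [702.1, 94.4]] w 41.0 yaw 1.6200000000000045 mid [701.5 114.9  10. ]
screws [[644.8, 173.7], [647.7, 53.6]] w 120.1 yaw 1.4200000000000017 mid [646.3 113.6  12. ]
```

```bash
python3 -c "
from h import *
plan([544.5,32.4,140],-0.04,-1)"
```

```text
tool axes cols
 [[-0.001  1.    -0.   ]
 [-0.001 -0.    -1.   ]
 [-1.    -0.001  0.001]]
t cm [16.912  1.233  7.75 ] w [0.0399 0.001  0.0013] dist 186.4
```

```bash
python3 -m creep '[{"tx":8,"ty":1.2,"tz":7.7,"wx":0.04,"wy":0,"wz":0,"gripper":-1},{"tx":14,"ty":1.2,"tz":7.7,"wx":0.04,"wy":0,"wz":0,"gripper":-1},{"tx":16.9,"ty":1.2,"tz":7.7,"wx":0.04,"wy":0,"wz":0,"gripper":-1},{"tx":16.9,"ty":1.2,"tz":7.7,"wx":0.04,"wy":0,"wz":0,"gripper":-1},{"tx":16.9,"ty":1.2,"tz":7.7,"wx":0.04,"wy":0,"wz":0,"gripper":-1},{"tx":16.9,"ty":1.2,"tz":7.7,"wx":0.04,"wy":0,"wz":0,"gripper":-1}]'
python3 -c "
from h import *
from plant import *
st();plan([544.5,32.4,69],-0.04,-1);c=capture('wrist');pickle.dump(c,open('wrist3.pkl','wb'));crop(c,0,0,512,384,1.5,'pics/wrist3.png')"
```

```text
time: 2.67
tool_pos: [541.2, 31.6, 136.7]
tcp_rot: [-1.504, 1.562, -3.118]
contact_force: [-0.7, 0.2, -0.6]
grip_width: 92.0
t 2.67 pos [541.2  31.6 136.7] rot [-1.5044  1.5623 -3.1181] F [-0.7  0.2 -0.6] M [-0.    0.08  0.07] w 92.0 q [-8.300e-02  4.650e-01  1.599e+00 -1.000e-03  1.086e+00  1.532e+00]
tool axes cols
 [[-0.009  0.999 -0.043]
 [-0.    -0.043 -0.999]
 [-1.    -0.009  0.001]]
t cm [ 6.765  0.388 -0.101] w [-0.0029  0.0006  0.0085] dist 67.8
```

View pics/wrist3.png

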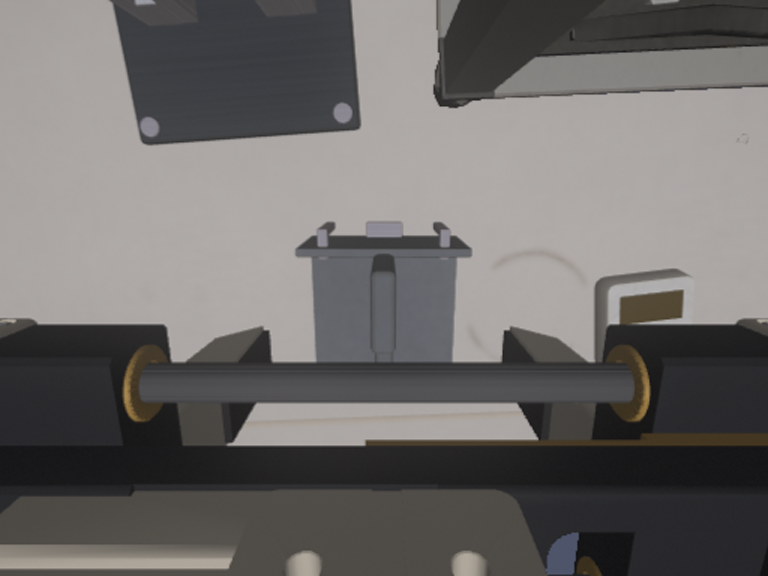

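```bash
python3 -m creep '[{"tx":3,"ty":0.2,"tz":0,"wx":0,"wy":0,"wz":0,"gripper":-1},{"tx":5.5,"ty":0.2,"tz":0,"wx":0,"wy":0,"wz":0,"gripper":-1},{"tx":6.7,"ty":0.2,"tz":0,"wx":0,"wy":0,"wz":0,"gripper":-1},{"tx":6.7,"ty":0.2,"tz":0,"wx":0,"wy":0,"wz":0,"gripper":-1},{"tx":6.7,"ty":0.2,"tz":0,"wx":0,"wy":0,"wz":0,"gripper":-1}]'
python3 -c "
from h import *
st();plan([544.5,32.4,69],-0.04,-1)"
```

```text
time: 3.13
tool_pos: [547.8, 34.2, 75.6]
tcp_rot: [1.492, 1.568, -0.118]
contact_force: [0.2, 0.9, 0.1]
grip_width: 92.0
t 3.13 pos [547.8  34.2  75.6] rot [ 1.4922  1.5678 -0.118 ] F [0.2 0.9 0.1] M [ 0.03  0.01 -0.03] w 92.0 q [-0.077  0.547  1.654 -0.     0.937  1.533]
tool axes cols
 [[ 0.003  0.999 -0.039]
 [-0.    -0.039 -0.999]
 [-1.     0.003  0.   ]]
t cm [ 0.662 -0.323  0.192] w [ 0.0006  0.0002 -0.003 ] dist 7.6
```

```bash
for i in 1 2 3; do python3 -m creep '[{"tx":0,"ty":0,"tz":0,"wx":0,"wy":0,"wz":0,"gripper":-1}]' | sed -n 2,3p; done
```

```text
tool_pos: [548.4, 34.2, 76.1]
tcp_rot: [1.511, 1.566, -0.099]
tool_pos: [548.1, 34.3, 75.6]
tcp_rot: [1.508, 1.567, -0.102]
tool_pos: [547.7, 34.4, 75.0]
tcp_rot: [1.501, 1.568, -0.109]
```

```bash
python3 -m creep '[{"tx":0.6,"ty":-0.35,"tz":0.2,"wx":0,"wy":0,"wz":-0.003,"gripper":-1},{"tx":0.6,"ty":-0.35,"tz":0.2,"wx":0,"wy":0,"wz":-0.003,"gripper":-1},{"tx":0.6,"ty":-0.35,"tz":0.2,"wx":0,"wy":0,"wz":-0.003,"gripper":-1}]'
python3 -c "
from h import *
st();plan([544.5,32.4,69],-0.04,-1)"
```

```text
time: 3.63
tool_pos: [542.7, 32.5, 67.0]
tcp_rot: [-1.549, 1.567, 3.124]
contact_force: [-0.4, 0.1, 0.8]
grip_width: 91.9
t 3.63 pos [542.7  32.5  67. ] rot [-1.5489  1.5668  3.1242] F [-0.4  0.1  0.8] M [ 0.03  0.   -0.04] w 91.9 q [-0.081  0.555  1.67  -0.     0.92   1.529]
tool axes cols
 [[-0.004  0.999 -0.039]
 [ 0.    -0.039 -0.999]
 [-1.    -0.004  0.   ]]
t cm [-0.202  0.181 -0.   ] w [0.0007 0.0001 0.004 ] dist 2.7
```

```bash
python3 -m creep '[{"tx":0,"ty":0.1,"tz":0,"wx":0,"wy":0,"wz":0,"gripper":1},{"tx":0,"ty":0.1,"tz":0,"wx":0,"wy":0,"wz":0,"gripper":1},{"tx":0,"ty":0.1,"tz":0,"wx":0,"wy":0,"wz":0,"gripper":1},{"tx":0,"ty":0.1,"tz":0,"wx":0,"wy":0,"wz":0,"gripper":1},{"tx":0,"ty":0.1,"tz":0,"wx":0,"wy":0,"wz":0,"gripper":1},{"tx":0,"ty":0.1,"tz":0,"wx":0,"wy":0,"wz":0,"gripper":1},{"tx":0,"ty":0.1,"tz":0,"wx":0,"wy":0,"wz":0,"gripper":1},{"tx":0,"ty":0.1,"tz":0,"wx":0,"wy":0,"wz":0,"gripper":1}]'
python3 -c "
from h import *
st()"
```

```text
time: 4.3
tool_pos: [544.2, 32.5, 67.3]
tcp_rot: [-1.546, 1.568, 3.128]
contact_force: [-0.6, 0.5, -1.3]
grip_width: 42.9
t 4.3 pos [544.2  32.5  67.3] rot [-1.5456  1.5678  3.1275] F [-0.6  0.5 -1.3] M [ 0.02  0.04 -0.04] w 42.9 q [-0.081  0.556  1.667 -0.     0.921  1.529]
```

```bash
python3 -m creep '[{"tx":0,"ty":0,"tz":0,"wx":0,"wy":0,"wz":0,"gripper":1},{"tx":0,"ty":0,"tz":0,"wx":0,"wy":0,"wz":0,"gripper":1},{"tx":0,"ty":0,"tz":0,"wx":0,"wy":0,"wz":0,"gripper":1},{"tx":0,"ty":0,"tz":0,"wx":0,"wy":0,"wz":0,"gripper":1},{"tx":0,"ty":0,"tz":0,"wx":0,"wy":0,"wz":0,"gripper":1},{"tx":0,"ty":0,"tz":0,"wx":0,"wy":0,"wz":0,"gripper":1},{"tx":0,"ty":0,"tz":0,"wx":0,"wy":0,"wz":0,"gripper":1},{"tx":0,"ty":0,"tz":0,"wx":0,"wy":0,"wz":0,"gripper":1}]'
python3 -m creep '[{"tx":0,"ty":0,"tz":0,"wx":0,"wy":0,"wz":0,"gripper":1},{"tx":0,"ty":0,"tz":0,"wx":0,"wy":0,"wz":0,"gripper":1}]'
python3 -c "
from h import *
st()"
```

```text
time: 4.97
tool_pos: [544.2, 32.5, 67.2]
tcp_rot: [-1.551, 1.568, 3.122]
contact_force: [0.2, 0.4, -0.9]
grip_width: 11.8
time: 5.13
tool_pos: [544.2, 32.5, 67.2]
tcp_rot: [-1.553, 1.568, 3.12]
contact_force: [-0.0, -0.4, -1.1]
grip_width: 11.7
t 5.13 pos [544.2  32.5  67.2] rot [-1.5534  1.5677  3.1198] F [-0.  -0.4 -1.1] M [ 0.03 -0.03  0.01] w 11.7 q [-0.081  0.556  1.667 -0.     0.921  1.529]
```

```bash
python3 -m creep '[{"tx":-3,"ty":0,"tz":0,"wx":0,"wy":0,"wz":0,"gripper":1},{"tx":-6,"ty":0,"tz":0,"wx":0,"wy":0,"wz":0,"gripper":1},{"tx":-9,"ty":0,"tz":0,"wx":0,"wy":0,"wz":0,"gripper":1},{"tx":-10.6,"ty":0,"tz":0,"wx":0,"wy":0,"wz":0,"gripper":1},{"tx":-10.6,"ty":0,"tz":0,"wx":0,"wy":0,"wz":0,"gripper":1},{"tx":-10.6,"ty":0,"tz":0,"wx":0,"wy":0,"wz":0,"gripper":1}]'
python3 -c "
from h import *
st();plan([616,112.8,173.2],0.025,-1)"
```

```text
time: 5.63
tool_pos: [544.4, 32.5, 173.2]
tcp_rot: [-1.498, 1.568, -3.108]
contact_force: [-0.5, 0.5, -4.0]
grip_width: 11.7
t 5.63 pos [544.4  32.5 173.2] rot [-1.4984  1.5683 -3.1084] F [-0.5  0.5 -4. ] M [0.07 0.06 0.04] w 11.7 q [-0.081  0.428  1.547 -0.     1.169  1.529]
tool axes cols
 [[-0.002  0.999 -0.039]
 [-0.    -0.039 -0.999]
 [-1.    -0.002  0.   ]]
t cm [-0.022  6.84  -8.31 ] w [-0.0643  0.0001  0.0025] dist 107.6
```

```bash
python3 -m creep '[{"tx":0,"ty":2,"tz":-2.8,"wx":-0.06,"wy":0,"wz":0,"gripper":1},{"tx":0,"ty":4.5,"tz":-5.6,"wx":-0.064,"wy":0,"wz":0.002,"gripper":1},{"tx":0,"ty":6.2,"tz":-7.6,"wx":-0.064,"wy":0,"wz":0.002,"gripper":1},{"tx":0,"ty":6.8,"tz":-8.3,"wx":-0.064,"wy":0,"wz":0.002,"gripper":1},{"tx":0,"ty":6.8,"tz":-8.3,"wx":-0.064,"wy":0,"wz":0.002,"gripper":1},{"tx":0,"ty":6.8,"tz":-8.3,"wx":-0.064,"wy":0,"wz":0.002,"gripper":1},{"tx":0,"ty":6.8,"tz":-8.3,"wx":-0.064,"wy":0,"wz":0.002,"gripper":1}]'
python3 -c "
from h import *
from plant import *
st();plan([645.9,113.5,173.2],0.025,-1);c=capture('wrist');pickle.dump(c,open('wrist4.pkl','wb'));crop(c,0,0,512,384,1.5,'pics/wrist4.png')
c=capture('scene');crop(c,170,120,350,255,4.4,'pics/scene4.png')"
```

```text
time: 6.22
tool_pos: [614.4, 111.8, 171.6]
tcp_rot: [-1.437, 1.566, -2.983]
contact_force: [-0.7, -0.5, -3.7]
grip_width: 11.8
t 6.22 pos [614.4 111.8 171.6] rot [-1.437   1.5664 -2.9834] F [-0.7 -0.5 -3.7] M [-0.02 -0.01  0.03] w 11.8 q [ 0.058  0.571  1.307 -0.     1.268  1.604]
tool axes cols
 [[-0.004  1.     0.024]
 [-0.001  0.024 -1.   ]
 [-1.    -0.004  0.001]]
t cm [-0.174  3.152 -0.089] w [-0.0007  0.0006  0.0044] dist 31.6
```

View pics/wrist4.png

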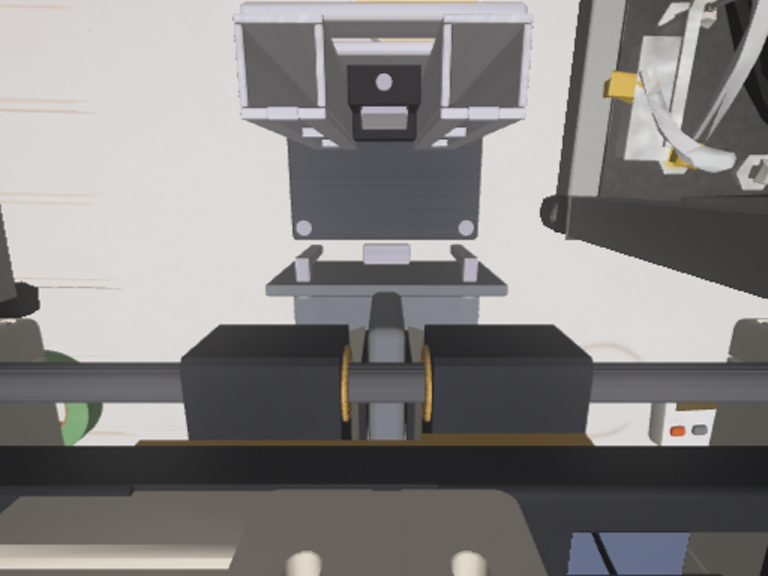

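View pics/scene4.png

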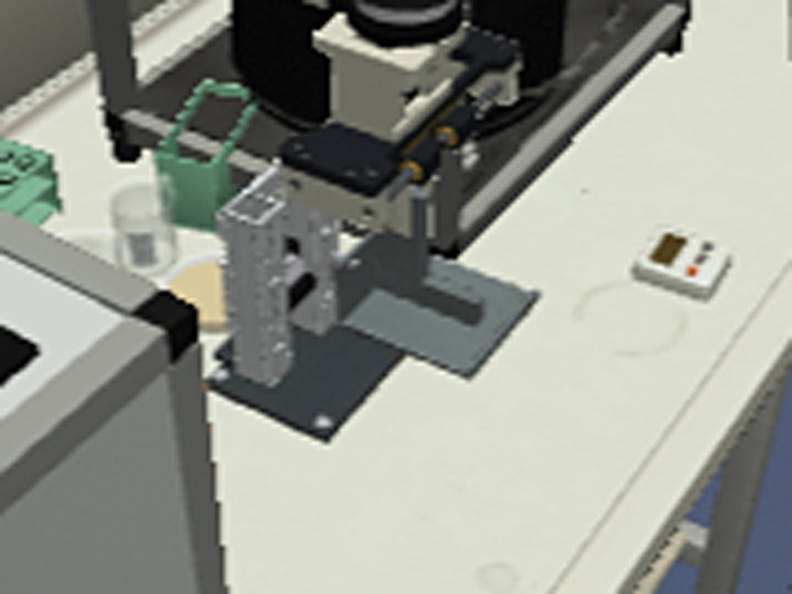

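```bash
python3 -c "
from h import *
c=load('wrist4');crop(c,150,60,360,210,3.8,'pics/w4.png')"
```

```text
(no output)
```

View pics/w4.png

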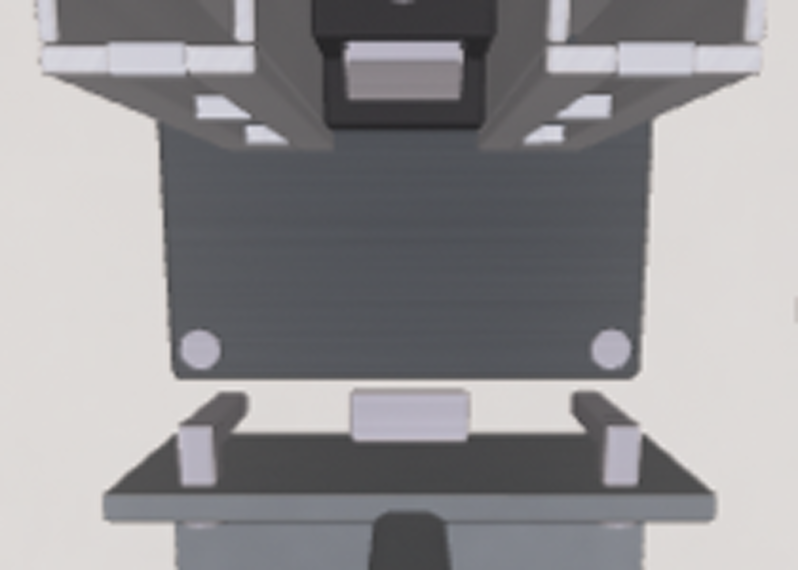

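```bash
python3 - <<'E'
from h import *
c=load('wrist4')
S=lambda p,z: ray(c,cp(p,150,60,3.8),z)
for n,p,z in [("base front",[(172,379),(640,379)],10),("screws",[(200,349),(610,349)],12),("top front outer",[(42,72),(762,72)],170),("top front inner",[(254,73),(547,73)],170),("slot up L in/R",[(199,118),(610,118)],107),
 ("claw neck end",[(196.5,426),(621.5,426)],156.4),("claw neck base",[(197,485),(622,485)],156.4),("back top rear",[(104,494),(716,494)],160.4),("tongue end top",[(350,395),(468,395)],115.4)]:
    s=S(p,z);print(n,s[:,:2].round(1).tolist(),"w",np.linalg.norm(s[0]-s[1]).round(1),"yaw",ang(s[1],s[0])-90,"mid",s.mean(0).round(1))
E
```

```text
base front [[635.3, 182.6], [638.7, 44.1]] w 138.5 yaw 1.4200000000000017 mid [637.  113.3  10. ]
screws [[644.6, 173.7], [647.5, 54.0]] w 119.7 yaw 1.4200000000000017 mid [646.1 113.8  12. ]
top front outer [[700.2, 164.5], [702.7, 65.5]] w 99.1 yaw 1.4200000000000017 mid [701.5 115.  170. ]
top front inner [[700.8, 135.4], [701.8, 95.1]] w 40.3 yaw 1.4200000000000017 mid [701.3 115.2 170. ]
slot up L in/R [[700.2, 154.8], [702.2, 75.0]] w 79.8 yaw 1.4200000000000017 mid [701.2 114.9 107. ]
claw neck end [[648.8, 147.2], [650.5, 78.4]] w 68.8 yaw 1.4200000000000017 mid [649.7 112.8 156.4]
claw neck base [[639.0, 147.3], [640.7, 77.6]] w 69.7 yaw 1.4200000000000017 mid [639.8 112.5 156.4]
back top rear [[638.1, 161.5], [640.5, 63.2]] w 98.3 yaw 1.4200000000000017 mid [639.3 112.4 160.4]
tongue end top [[648.1, 124.5], [648.7, 101.0]] w 23.5 yaw 1.4200000000000017 mid [648.4 112.7 115.4]
```

```bash
python3 -m creep '[{"tx":-0.1,"ty":1.5,"tz":-0.08,"wx":0,"wy":0,"wz":0.002,"gripper":1},{"tx":-0.1,"ty":3,"tz":-0.08,"wx":0,"wy":0,"wz":0.002,"gripper":1},{"tx":-0.1,"ty":3,"tz":-0.08,"wx":0,"wy":0,"wz":0.002,"gripper":1},{"tx":-0.1,"ty":3,"tz":-0.08,"wx":0,"wy":0,"wz":0.002,"gripper":1},{"tx":-0.1,"ty":3,"tz":-0.08,"wx":0,"wy":0,"wz":0.002,"gripper":1}]'
python3 -c "
from h import *
from plant import *
st();plan([674.5,114.2,173.2],0.025,-1)"
```

```text
time: 6.73
tool_pos: [644.8, 113.8, 173.8]
tcp_rot: [-1.359, 1.571, -2.906]
contact_force: [0.5, -0.8, -4.7]
grip_width: 11.9
t 6.73 pos [644.8 113.8 173.8] rot [-1.3593  1.5705 -2.9059] F [ 0.5 -0.8 -4.7] M [ 0.01 -0.04 -0.01] w 11.9 q [ 0.058  0.623  1.207 -0.     1.312  1.604]
tool axes cols
 [[-0.     1.     0.024]
 [-0.     0.024 -1.   ]
 [-1.    -0.     0.   ]]
t cm [0.064 2.969 0.029] w [-0.0008  0.0001  0.0003] dist 29.7
```

```bash
python3 -m creep '[{"tx":0.05,"ty":0.8,"tz":0.02,"wx":0,"wy":0,"wz":0,"gripper":1},{"tx":0.05,"ty":1.6,"tz":0.02,"wx":0,"wy":0,"wz":0,"gripper":1},{"tx":0.05,"ty":2.3,"tz":0.02,"wx":0,"wy":0,"wz":0,"gripper":1},{"tx":0.05,"ty":2.5,"tz":0.02,"wx":0,"wy":0,"wz":0,"gripper":1},{"tx":0.05,"ty":2.5,"tz":0.02,"wx":0,"wy":0,"wz":0,"gripper":1}]'
python3 -c "
from h import *
from plant import *
st();plan([674.5,114.2,173.2],0.025,-1)
c=capture('wrist');pickle.dump(c,open('wrist5.pkl','wb'));crop(c,150,40,360,190,3.8,'pics/w5.png')"
```

```text
time: 7.15
tool_pos: [670.3, 114.5, 173.5]
tcp_rot: [1.572, 1.57, 0.025]
contact_force: [-0.2, -0.1, -2.8]
grip_width: 11.7
t 7.15 pos [670.3 114.5 173.5] rot [1.5716 1.5703 0.0254] F [-0.2 -0.1 -2.8] M [ 0.05  0.   -0.03] w 11.7 q [ 0.057  0.672  1.117 -0.     1.352  1.603]
tool axes cols
 [[ 0.001  1.     0.025]
 [ 0.     0.025 -1.   ]
 [-1.     0.001 -0.   ]]
t cm [0.026 0.416 0.044] w [-0.0004 -0.     -0.0005] dist 4.2
```

View pics/w5.png

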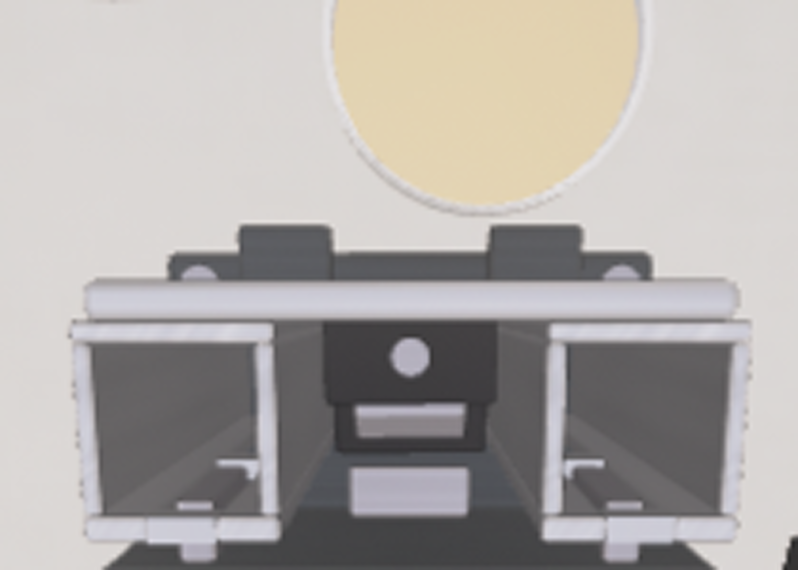

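```bash
python3 -m creep '[{"tx":0,"ty":0.3,"tz":0.04,"wx":0,"wy":0,"wz":0,"gripper":1},{"tx":0,"ty":0.5,"tz":0.04,"wx":0,"wy":0,"wz":0,"gripper":1},{"tx":0,"ty":0.6,"tz":0.04,"wx":0,"wy":0,"wz":0,"gripper":1},{"tx":0,"ty":0.6,"tz":0.04,"wx":0,"wy":0,"wz":0,"gripper":1}]'
python3 -c "
from h import *
st()"
```

```text
time: 7.53
tool_pos: [676.3, 114.5, 173.6]
tcp_rot: [0.253, 1.571, -1.293]
contact_force: [-1.2, -0.3, -2.8]
grip_width: 12.4
t 7.53 pos [676.3 114.5 173.6] rot [ 0.2534  1.5707 -1.2926] F [-1.2 -0.3 -2.8] M [-0.06  0.41 -0.02] w 12.4 q [ 0.056  0.684  1.094 -0.     1.363  1.602]
```

```bash
python3 -m creep '[{"tx":0.4,"ty":-0.06,"tz":0,"wx":0,"wy":0,"wz":0,"gripper":1},{"tx":0.8,"ty":-0.06,"tz":0,"wx":0,"wy":0,"wz":0,"gripper":1},{"tx":0.8,"ty":-0.06,"tz":0,"wx":0,"wy":0,"wz":0,"gripper":1}]'
python3 -m creep '[{"tx":0.3,"ty":0,"tz":0,"wx":0,"wy":0,"wz":0,"gripper":1},{"tx":0.3,"ty":0,"tz":0,"wx":0,"wy":0,"wz":0,"gripper":1}]'
python3 -c "
from h import *
st()"
```

```text
time: 7.78
tool_pos: [675.7, 114.5, 164.2]
tcp_rot: [-1.56, 1.57, -3.106]
contact_force: [-0.2, 0.5, -4.3]
grip_width: 11.9
time: 7.95
tool_pos: [675.9, 114.4, 161.8]
tcp_rot: [1.65, 1.571, 0.104]
contact_force: [0.7, 0.3, -3.3]
grip_width: 11.7
t 7.95 pos [675.9 114.4 161.8] rot [1.6497 1.5706 0.1037] F [ 0.7  0.3 -3.3] M [-0.01 -0.01  0.03] w 11.7 q [0.056 0.691 1.113 0.    1.337 1.602]
```

```bash
for i in 1 2 3; do python3 -m creep '[{"tx":0.2,"ty":0,"tz":0,"wx":0,"wy":0,"wz":0,"gripper":1},{"tx":0.2,"ty":0,"tz":0,"wx":0,"wy":0,"wz":0,"gripper":1}]'|sed -n '2p;4p'; done
python3 -c "
from h import *
st()"
```

```text
tool_pos: [676.0, 114.4, 160.2]
contact_force: [-0.1, 0.9, -4.6]
tool_pos: [676.0, 114.5, 158.3]
contact_force: [0.2, 0.1, -4.5]
tool_pos: [676.0, 114.5, 156.2]
contact_force: [-0.2, 0.1, -3.8]
t 8.45 pos [676.  114.5 156.2] rot [1.6868 1.5703 0.1408] F [-0.2  0.1 -3.8] M [ 0.01 -0.05 -0.04] w 11.9 q [0.056 0.695 1.121 0.    1.325 1.602]
```

```bash
for i in 1 2 3; do python3 -m creep '[{"tx":0.2,"ty":0,"tz":0,"wx":0,"wy":0,"wz":0,"gripper":1},{"tx":0.2,"ty":0,"tz":0,"wx":0,"wy":0,"wz":0,"gripper":1}]'|sed -n '2p;4p'; done
python3 -c "
from h import *
st()"
```

```text
tool_pos: [676.0, 114.5, 154.2]
contact_force: [0.3, -0.7, -3.1]
tool_pos: [676.0, 114.5, 152.2]
contact_force: [0.1, -0.2, -4.1]
tool_pos: [675.9, 114.4, 150.2]
contact_force: [-0.1, -0.8, -2.4]
t 8.95 pos [675.9 114.4 150.2] rot [1.6004 1.5704 0.0544] F [-0.1 -0.8 -2.4] M [-0.02 -0.01 -0.04] w 12.5 q [ 0.056  0.7    1.129 -0.     1.312  1.602]
```

```bash
for i in 1 2 3; do python3 -m creep '[{"tx":0.15,"ty":0,"tz":0,"wx":0,"wy":0,"wz":0,"gripper":1},{"tx":0.15,"ty":0,"tz":0,"wx":0,"wy":0,"wz":0,"gripper":1}]'|sed -n '2p;4p'; done
python3 -c "
from h import *
st()"
```

```text
tool_pos: [675.6, 114.5, 149.0]
contact_force: [-1.8, 0.1, -1.0]
tool_pos: [675.6, 114.5, 147.6]
contact_force: [-4.3, 0.1, 1.1]
tool_pos: [675.8, 114.5, 146.0]
contact_force: [-3.8, -0.5, 0.3]
t 9.45 pos [675.8 114.5 146. ] rot [1.7704 1.5706 0.2244] F [-3.8 -0.5  0.3] M [-0.01  0.85  0.04] w 11.9 q [0.056 0.703 1.135 0.    1.303 1.602]
```

```bash
for i in 1 2 3 4; do python3 -m creep '[{"tx":0.15,"ty":0,"tz":0,"wx":0,"wy":0,"wz":0,"gripper":1},{"tx":0.15,"ty":0,"tz":0,"wx":0,"wy":0,"wz":0,"gripper":1}]'|sed -n '2p;4p'; done
python3 -c "
from h import *
st()"
```

```text
tool_pos: [675.9, 114.5, 144.4]
contact_force: [-4.6, -0.8, -0.4]
tool_pos: [675.6, 114.5, 142.3]
contact_force: [-4.9, 0.9, -3.0]
tool_pos: [675.5, 114.4, 140.5]
contact_force: [-4.8, 0.9, -3.2]
tool_pos: [675.8, 114.4, 139.3]
contact_force: [-5.4, 0.2, -3.1]
t 10.12 pos [675.8 114.4 139.3] rot [-1.4791  1.5705 -3.0251] F [-5.4  0.2 -3.1] M [-0.    1.04  0.08] w 11.6 q [ 0.056  0.708  1.143 -0.     1.29   1.602]
```

```bash
for i in 1 2 3; do python3 -m creep '[{"tx":0.1,"ty":0,"tz":0,"wx":0,"wy":0,"wz":0,"gripper":1},{"tx":0.1,"ty":0,"tz":0,"wx":0,"wy":0,"wz":0,"gripper":1}]'|sed -n '2p;4p'; done
python3 -c "
from h import *
from plant import *
st()
c=capture('wrist');pickle.dump(c,open('wrist6.pkl','wb'));crop(c,150,40,360,190,3.8,'pics/w6.png')"
```

```text
tool_pos: [676.0, 114.5, 138.7]
contact_force: [-4.3, -0.6, -3.0]
tool_pos: [676.2, 114.5, 137.7]
contact_force: [-0.5, 0.3, -6.7]
tool_pos: [676.4, 114.5, 137.1]
contact_force: [-3.2, 0.1, -3.4]
t 10.62 pos [676.4 114.5 137.1] rot [1.5822 1.569  0.0362] F [-3.2  0.1 -3.4] M [0.01 0.64 0.03] w 12.0 q [ 0.056  0.71   1.146 -0.     1.284  1.602]
```

View pics/w6.png

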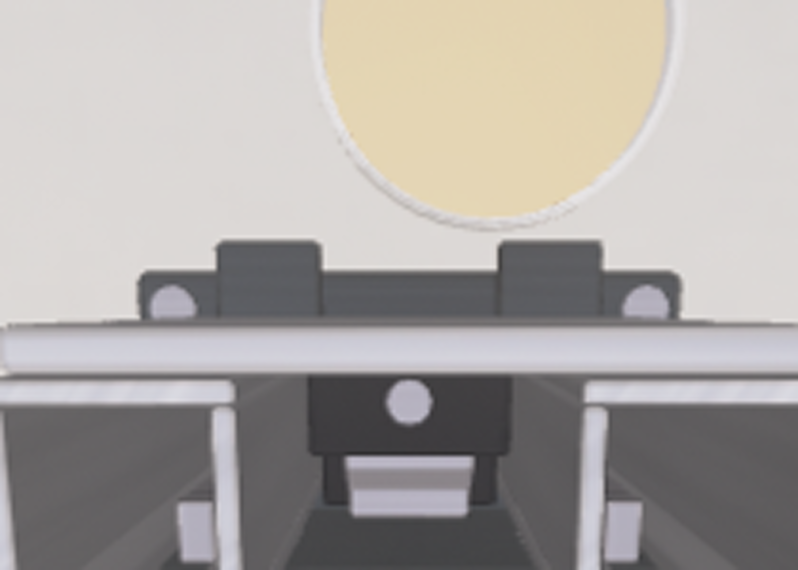

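```bash
for i in 1 2; do python3 -m creep '[{"tx":0.1,"ty":0,"tz":0,"wx":0,"wy":0,"wz":0,"gripper":1},{"tx":0.1,"ty":0,"tz":0,"wx":0,"wy":0,"wz":0,"gripper":1}]'|sed -n '2p;4p'; done
python3 -c "
from h import *
st()"
```

```text
tool_pos: [676.4, 114.5, 136.3]
contact_force: [-3.0, 0.5, -2.4]
tool_pos: [676.4, 114.5, 136.0]
contact_force: [-4.2, -0.2, 1.8]
t 11.0 pos [676.4 114.5 136. ] rot [1.5825 1.5686 0.0366] F [-4.2 -0.2  1.8] M [-0.09  0.9   0.04] w 11.5 q [ 0.056  0.711  1.148 -0.     1.281  1.602]
```

```bash
for i in 1 2; do python3 -m creep '[{"tx":0.07,"ty":0,"tz":0,"wx":0,"wy":0,"wz":0,"gripper":1},{"tx":0.07,"ty":0,"tz":0,"wx":0,"wy":0,"wz":0,"gripper":1}]'|sed -n '2p;4p'; done
python3 -c "
from h import *
st()"
```

```text
tool_pos: [676.4, 114.5, 136.0]
contact_force: [-6.9, 0.0, 4.7]
tool_pos: [676.4, 114.5, 136.0]
contact_force: [-7.4, -0.6, 8.4]
t 11.33 pos [676.4 114.5 136. ] rot [1.5699 1.5677 0.024 ] F [-7.4 -0.6  8.4] M [-0.11  1.34  0.  ] w 11.7 q [ 0.056  0.71   1.149 -0.     1.279  1.602]
```

```bash
for i in 1 2 3 4; do python3 -m creep '[{"tx":-0.1,"ty":-0.01,"tz":0,"wx":0,"wy":0,"wz":0,"gripper":1},{"tx":-0.1,"ty":-0.01,"tz":0,"wx":0,"wy":0,"wz":0,"gripper":1}]'|sed -n '2p;4p'; done
python3 -c "
from h import *
st()"
```

```text
tool_pos: [676.4, 114.5, 136.0]
contact_force: [-5.5, -0.5, 3.6]
tool_pos: [676.3, 114.5, 136.0]
contact_force: [-3.4, 0.0, -1.3]
tool_pos: [676.3, 114.4, 136.6]
contact_force: [-0.4, -0.1, -2.7]
tool_pos: [676.1, 114.4, 137.6]
contact_force: [-0.1, 0.5, -3.1]
t 12.0 pos [676.1 114.4 137.6] rot [1.5949 1.5691 0.0488] F [-0.1  0.5 -3.1] M [-0.03 -0.08 -0.01] w 11.9 q [ 0.056  0.709  1.147 -0.     1.284  1.602]
```

```bash
for i in 1 2; do python3 -m creep '[{"tx":-0.08,"ty":0,"tz":0,"wx":0,"wy":0,"wz":0,"gripper":1},{"tx":-0.08,"ty":0,"tz":0,"wx":0,"wy":0,"wz":0,"gripper":1}]'|sed -n '2p;4p'; done
python3 -c "
from h import *
st()"
```

```text
tool_pos: [675.7, 114.4, 137.7]
contact_force: [1.8, 0.3, -8.2]
tool_pos: [675.3, 114.4, 137.9]
contact_force: [2.8, 0.7, -13.8]
t 12.33 pos [675.3 114.4 137.9] rot [-1.536   1.5699 -3.082 ] F [  2.8   0.7 -13.8] M [ 0.07 -0.32 -0.05] w 11.9 q [ 0.056  0.709  1.146 -0.     1.287  1.602]
```

```bash
for i in 1 2 3; do python3 -m creep '[{"tx":0.13,"ty":0.01,"tz":0,"wx":0,"wy":0,"wz":0,"gripper":1},{"tx":0.13,"ty":0.01,"tz":0,"wx":0,"wy":0,"wz":0,"gripper":1}]'|sed -n '2p;4p'; done
python3 -c "
from h import *
st()"
```

```text
tool_pos: [675.7, 114.4, 137.8]
contact_force: [1.5, -0.0, -10.2]
tool_pos: [676.3, 114.5, 137.5]
contact_force: [-0.2, -0.3, -3.6]
tool_pos: [676.3, 114.6, 136.1]
contact_force: [-1.5, -0.4, -1.5]
t 12.83 pos [676.3 114.6 136.1] rot [1.6203 1.5686 0.0744] F [-1.5 -0.4 -1.5] M [ 0.    0.03 -0.  ] w 12.0 q [0.056 0.711 1.148 0.    1.28  1.602]
```

```bash
python3 -m creep '[{"tx":0,"ty":0,"tz":0,"wx":0,"wy":0,"wz":0,"gripper":0},{"tx":0,"ty":0,"tz":0,"wx":0,"wy":0,"wz":0,"gripper":0},{"tx":0,"ty":0,"tz":0,"wx":0,"wy":0,"wz":0,"gripper":0},{"tx":0,"ty":0,"tz":0,"wx":0,"wy":0,"wz":0,"gripper":0},{"tx":0,"ty":0,"tz":0,"wx":0,"wy":0,"wz":0,"gripper":0},{"tx":0,"ty":0,"tz":0,"wx":0,"wy":0,"wz":0,"gripper":0},{"tx":0,"ty":0,"tz":0,"wx":0,"wy":0,"wz":0,"gripper":0},{"tx":0,"ty":0,"tz":0,"wx":0,"wy":0,"wz":0,"gripper":0}]'
python3 -m creep '[{"tx":-2,"ty":0,"tz":0,"wx":0,"wy":0,"wz":0,"gripper":0},{"tx":-4,"ty":0,"tz":0,"wx":0,"wy":0,"wz":0,"gripper":0},{"tx":-7,"ty":0,"tz":0,"wx":0,"wy":0,"wz":0,"gripper":0},{"tx":-10,"ty":-2,"tz":0,"wx":0,"wy":0,"wz":0,"gripper":0},{"tx":-12,"ty":-5,"tz":0,"wx":0,"wy":0,"wz":0,"gripper":0},{"tx":-14,"ty":-8,"tz":0,"wx":0,"wy":0,"wz":0,"gripper":0},{"tx":-15,"ty":-11,"tz":0,"wx":0,"wy":0,"wz":0,"gripper":0},{"tx":-15,"ty":-12,"tz":0,"wx":0,"wy":0,"wz":0,"gripper":0}]'
python3 -c "
from h import *
from plant import *
st()
c=capture('wrist');pickle.dump(c,open('wrist7.pkl','wb'));crop(c,130,0,340,150,3.8,'pics/w7.png')
c=capture('scene');crop(c,170,120,350,255,4.4,'pics/scene7.png')
c=capture('top');crop(c,0,0,512,384,1.5,'pics/top7.png')"
```

```text
time: 13.5
tool_pos: [676.1, 114.5, 135.4]
tcp_rot: [1.595, 1.57, 0.049]
contact_force: [0.0, -0.4, 0.7]
grip_width: 46.1
time: 14.17
tool_pos: [553.7, 111.8, 289.0]
tcp_rot: [1.637, 1.565, 0.092]
contact_force: [2.1, 0.3, 0.3]
grip_width: 45.8
t 14.17 pos [553.7 111.8 289. ] rot [1.6372 1.5652 0.0917] F [2.1 0.3 0.3] M [-0.02  0.   -0.03] w 45.8 q [0.063 0.375 1.303 0.    1.458 1.609]
```

View pics/w7.png

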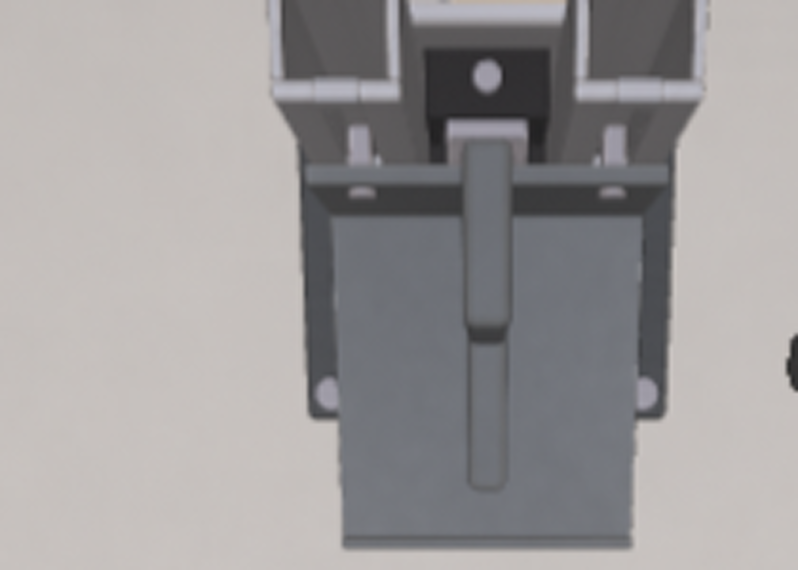

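View pics/scene7.png

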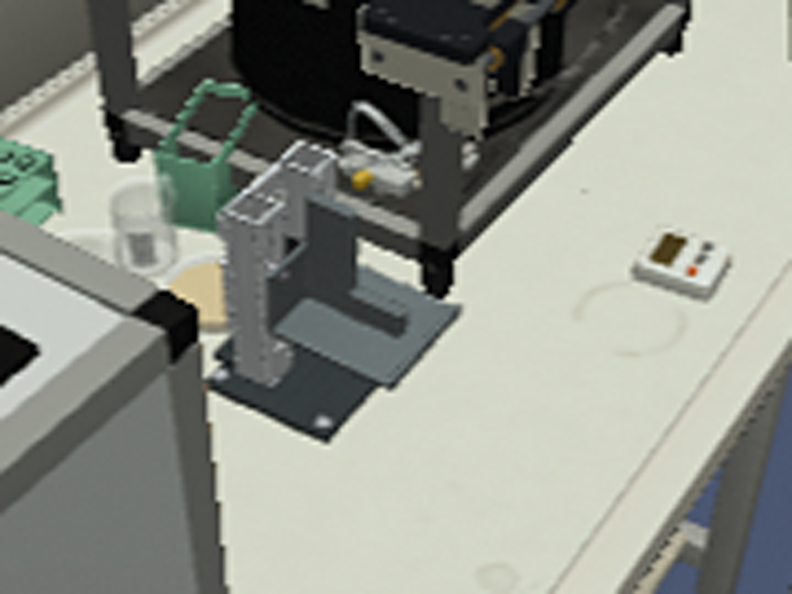

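```bash
python3 - <<'E'
from h import *
c=load('wrist7');w=cloud(c)
def z(px,py,r=2):
    q=cp((px,py),130,0,3.8)[0].round().astype(int);a=w[q[1]-r:q[1]+r+1,q[0]-r:q[0]+r+1];return np.nanmedian(a.reshape(-1,3),0).round(1)
for p in [(487,180),(487,290),(488,380),(488,460),(380,300),(380,510),(590,300),(590,510)]: print(p,z(*p))
S=lambda p,zz: ray(c,cp(p,130,0,3.8),zz)
for n,p,zz in [("back top rear",[(305,168),(668,168)],124.8),("front lip",[(343,548),(632,548)],69),("upright front top",[(274,97),(703,97)],170)]:
    s=S(p,zz);print(n,s.round(1).tolist(),"w",np.linalg.norm(s[0]-s[1]).round(1),ang(s[1],s[0])-90,s.mean(0).round(1))
E
```

```text
(487, 180) [683.7 114.6 169.1]
(487, 290) [659.7 114.  168.2]
(488, 380) [644.  113.4  94.5]
(488, 460) [619.9 112.8  93.1]
(380, 300) [669.5 148.7  71.8]
(380, 510) [602.6 148.9  68.4]
(590, 300) [671.2  80.7  71.9]
(590, 510) [604.5  77.1  68.9]
back top rear [[695.8, 164.6, 124.8], [698.3, 65.9, 124.8]] w 98.7 1.4699999999999989 [697.1 115.2 124.8]
front lip [[589.6, 162.0, 69.0], [592.2, 62.1, 69.0]] w 99.9 1.480000000000004 [590.9 112.1  69. ]
upright front top [[699.7, 164.3, 170.0], [702.3, 65.5, 170.0]] w 98.8 1.4699999999999989 [701.  114.9 170. ]
```

View pics/top7.png

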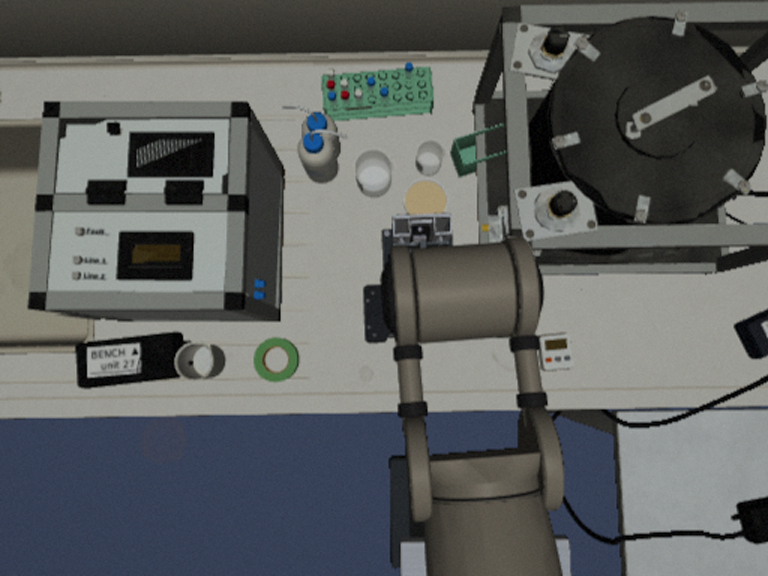

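```bash
python3 -c "
from plant import *
print(close_job())"
```

```text
the job is handed in; nothing more can be done
None
```

The bracket hangs in the upper slots, locked under the spring catch. I handed the job in at about 14 s of the 48 s allowed; no verdict was reported.

**What I did**
- I held the bracket by its centre web and pushed both claws straight into the upper slots until the back plate met the uprights.
- Then I lowered it in small steps. The pawl's slope was felt with the tool tip at about 150 mm, the sideways push let go at about 137.7 mm, and it stopped firmly at 136.0 mm.
- That puts the seat about 6 mm below nominal. I pressed with about 12 N in all, well under the 35 N limit.

**Last checks**
- **Lock:** a light upward tug was stopped after about 1.7 mm, at about 10 N. That fits the 1.5 mm play under the pawl.
- **Position:** the last camera views give the bracket's origin at x about -35 to -37 mm and z about 66 mm in the stand's frame. The tool height when seated gave z about 69 mm. Yaw matches the stand's.
- **Level:** after I let go it droops about 0.045 rad at the nose, within the 0.1 rad limit. The 1.5 mm play of the claw lips explains this, so I left it.
- **Not seen directly:** the pawl's position was not visible; I infer that it is out from the snap and the tug.
- **Bystanders:** the tape roll, timer and beaker look unmoved in the last top picture. The gripper is open and well clear.

One slip: the first moves were refused until every row carried all seven fields, which had no effect on the scene.

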